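# Bring the spun tube round to the front of the centrifuge

### The arm

A 6-joint arm with a two-finger parallel gripper is mounted at the origin on the work surface. World frame = base frame: x ahead of the robot, y to its left, z up, the work surface at z = 0. Lengths are in m, angles in rad, forces in N, time in s.
With the tool pointing down it reaches from about 0.35 to 0.775 m from the base axis. Payload 7.3 kg.
Tool frame: the origin (TCP) lies at the very end of the fingers, on their centre line; the grasp point (between the pads) lies 19 mm behind it (robot.hold_point_z is the distance from the TCP to the grasp point, in m); z points along the fingers, y is the direction in which the jaws open and shut (so a half turn about z gives the same grasp; the last joint's range is limited). The gripper opens to 92 mm and grips with 3 to 60 N. Pads are 19 mm wide; open, the fingers measure 130 mm over their backs; the gripper's body (75 mm by 190 mm) begins 47 mm behind the grasp point.
Start: joints at [-1.491, 0.342, 1.524, -0, 1.275, -0.146], TCP at [0.118, -0.512, 0.227] pointing down, gripper open.
Joint ranges: [-2.53, 2.53], [-0.77, 2.02], [0.04, 2.7], [-1, 4.14], [0.28, 2.66], [-3.11, 3.11]. Speed limits (rad/s): [2.57, 2.57, 3.14, 3.14, 3.14, 3.14].

### API

Orientations are given as [roll, pitch, yaw] about the fixed x, y, z axes, in that order (R = Rz(yaw) Ry(pitch) Rx(roll)).
In Python, from cell import monitor, viewer, robot gives the robot as it stands.
- The arm moves only by the tool move_arm, never from a script. Its argument "deltas" is a list of rows, each an object of numbers: "x", "y", "z": the shift along the tool's x, y, z in m; "wx", "wy", "wz": the turn, a rotation vector about the tool's x, y, z in degrees; "hand": the opening, from 0 (shut) to 1 (fully open). In form: [{"x": .., "y": .., "z": .., "wx": .., "wy": .., "wz": .., "hand": ..}, ...]. A call has 1 to 8 rows; each row is the pose to reach, as a shift and turn from the pose commanded when the call began, along the tool's axes at that moment; what a row does not reach only later rows make up. A row lasts 1/8 s, in which the tool goes at most 62.5 mm and 10.7 degrees, less where a joint would pass 70% of its speed; a pose out of reach is approached as far as the arm can. A call with a gripper value outside its range is refused whole. The fingers move at their own pace and stop on an object; "grip_force" is the grip in N (left out, the last holds). Time passes only in rows, so rows that repeat a pose let the fingers close. It gives the time, the measured TCP pose, the force and the opening at its end, in the units of the state.
- monitor.observe(): the state, without advancing time (a new reading comes with each control period).
- viewer.read_camera(name): name is "scene" or "side" or "wrist"; returns the picture (480x640x3 uint8, red, green, blue); there is no depth.
- viewer.camera_params(name): a dict with "camera_matrix" (3x3 intrinsics, pixels), "R" (3x3) and "t" (3): a world point X has camera coordinates R X + t. Camera axes: x right, y down, z forward; pixel columns grow to the right and rows downward; lengths in m; the calibration is good to about 2 mm. A picture is of the moment at which its call begins: read the wrist's pose just before it. camera_params takes no time and is no camera call; for the wrist camera it gives the pose at the moment of the call.
- robot.hand_in(): hands the job in, once; it reports no verdict.
The state is a dict: "time": time; "qpos": joint angles; "qvel": joint speeds; "joint_efforts": joint torques, N m; "tool_pos": TCP position; "tool_rot": TCP orientation; "contact_force": force on the tool from outside, world axes, zero at the start; "torque": the same for the moment, N m; "opening": finger opening in m.
Only numpy, scipy, OpenCV 4.12 (cv2) and the standard library are available. Lean on these libraries where they do the work, as an engineer would, in place of code of your own. Each camera call takes 0.05 s, during which the arm holds its last target. There are 200 camera calls.

### The job

The centrifuge has stopped with its lid open, and the capped sample tube must be brought round to the front so that it can be taken out next. Push on one of the rotor's arms with a fingertip and turn the rotor slowly (never faster than about half a turn a second), either way round, until the sleeve with the tube stands squarely at the front, in line with the middle of the control strip; leave it there at rest. Do not touch the tube, the counterweight or the nut in the middle, lift nothing, and leave the things standing about as they are.

Things in the scene. Friction and masses are not known exactly. Their poses are not given: they have to be found in the camera images.
- centrifuge: White bench-top centrifuge, fixed: 455 mm front to back (x -245 to +210 mm), 380 mm wide, flat deck at z = 225 mm. Origin on the table under the rotor's axis; -x points to its FRONT (control strip; faces roughly world -y), +x to its rear (open lid). The round chamber opening in the deck has radius 168 mm about the rotor's axis; chamber floor at z = 103 mm.
- control_strip (a point): Middle of the control strip (dark display and six keys, 200 x 56 mm, flush on the deck, 225 mm above the table), 208 mm from the rotor's axis straight to the front of the machine.
- rotor: Aluminium rotor, vertical axis. Origin on the axis at the arms' underside, 180 mm above the table. Four arms: own +x (sample tube), -x (counterweight), +y and -y (empty sleeves). z up. Turns either way without limit; needs about 0.05 N m (1 to 2 N at 42 mm), stays where left, hardly coasts. Between the arms the chamber is free for 75 mm below them. Hub radius 21 mm, top 193 mm.
- empty_arm_bar (a point): Middle of the top of the bar of the rotor's +y arm, 42 mm from the axis, 192 mm above the table. Each arm is a bar 14 mm wide, 12 mm high, running from the hub to 62 mm from the axis; from 62 to 95 mm it is a yoke 40 mm wide, whose two tines rise to 208 mm above the table beside its sleeve.
- sample_sleeve (a point): Centre of the mouth of the sleeve that holds the sample tube, 85 mm from the rotor's axis, 212 mm above the table. All four sleeves are steel, 21 mm across (collar 26 mm), 85 mm long, upright, fixed in the yokes.
- sample_tube: Capped glass tube, 16 mm across, 115 mm long with its white cap (18.6 mm across, 27 mm high); stands loose in the sleeve on the rotor's +x arm, cap's top 245 mm above the table, the highest thing on the rotor. Origin at the middle of its bottom, on its axis, 130 mm above the table when seated, 85 mm from the rotor's axis. Not to be touched.
- counterweight: Steel balance slug, loose in the sleeve on the rotor's -x arm, across from the tube; head 19 mm across, its flat top 218 mm above the table (6 mm above the sleeve's rim). Origin at the middle of its bottom, 130 mm above the table when seated. Not to be touched.
- rotor_nut: Steel nut that fastens the rotor, on its axis: diameter 26 mm, from 193 to 211 mm above the table. Origin at the middle of its underside. Not to be touched.
- front_place (a point): Fixed point in the chamber, 85 mm from the rotor's axis straight towards the middle of the machine's front, at the height of the arms' top (192 mm): here the axis of the sleeve with the sample tube has to stand.
- electrode_foam: Bystander: white foam block 130 x 170 x 50 mm on the table with six round electrode heads lying on it, up to 59 mm high. Origin at the middle of its underside.
- handpiece: Bystander: white handpiece about 250 mm long, 42 mm thick, lying on the table along its x axis. Origin under its middle.
- tube_rack: Bystander: grey tube rack 60 x 140 x 58 mm on the table with three capped tubes up to 114 mm high. Origin at the middle of its underside.
- cream_jar: Bystander: small white screw-lid jar, diameter 36 mm, 34 mm high, standing on a front corner of the centrifuge's deck. Origin at the middle of its underside.
- lid_hinge (a point): Middle of the hinge of the open lid, at the rear edge of the deck, 207 mm behind the rotor's axis, 237 mm above the table. The lid (395 mm long, 372 mm wide, about 50 mm thick with its dome) stands on it, fixed, leaning 10 degrees backwards, its top about 0.63 m above the table.

How it is judged:
By the outcome, as a careful person would: the job done as asked, in the order asked, and still so for the second after the job is handed in, with the robot touching nothing.
It also fails if it takes over 48 s, if anything falls off the work surface, if the arm or the gripper's body presses on something with over 40 N, if the wrist force passes 120 N, or if a joint passes its speed limit or range.

## Working session

There is one attempt and no reset: what is moved stays moved. The work goes in short steps, Python scripts to look and compute and a tool call to move; the robot and the scene stay as the last step left them, time stands still between calls to the robot, and variables do not carry over. Pictures are saved under pics/ and viewed, about 8 in all and at most 12, crops included, and the job is handed in when it is done.

Besides the shell and the picture viewer there is one more tool, called after "Call:" as name(argument=value, ...), one argument or row to a line, values as JSON. move_arm: Moves the arm, as the interface text tells. Its arguments: {"type":"object","properties":{"deltas":{"type":"array","items":{"type":"object","properties":{"x":{"type":"number"},"y":{"type":"number"},"z":{"type":"number"},"wx":{"type":"number"},"wy":{"type":"number"},"wz":{"type":"number"},"hand":{"type":"number"}}}},"grip_force":{"type":"number"}},"required":["deltas"]}

```bash
mkdir -p pics
python3 - <<'E'
from cell import monitor, viewer, robot
import cv2
s=monitor.observe();print(s)
for n in("scene","side","wrist"):
    p=viewer.camera_params(n);print(n,p)
    cv2.imwrite(f"pics/{n}0.png",viewer.read_camera(n)[:,:,::-1])
E
```

```text
{'time': 0.0, 'qpos': array([-1.49099338e+00,  3.42766820e-01,  1.52502599e+00, -4.78230052e-06,
        1.27540930e+00, -1.46001617e-01]), 'qvel': array([ 5.01179859e-04,  2.22234485e-05,  1.15184625e-03, -2.05346866e-04,
       -6.80730141e-04,  2.91674394e-04]), 'joint_efforts': array([ 1.78129805e-03, -4.31234694e+01, -2.44226378e+01,  7.20161665e-02,
        5.59142022e-02, -1.54398749e-04]), 'tool_pos': array([ 0.11752853, -0.51124971,  0.22601896]), 'tool_rot': array([-3.13999966e+00, -2.29623898e-04,  2.25805781e-01]), 'contact_force': array([-0.74384277, -0.66188656,  0.22265812]), 'torque': array([ 0.01499776, -0.00486665,  0.0025708 ]), 'opening': 0.09204275718492082}
scene {'camera_matrix': array([[478.28863507,   0.        , 321.17839627],
       [  0.        , 478.28863507, 237.90268472],
       [  0.        ,   0.        ,   1.        ]]), 'R': array([[ 0.88393292,  0.46753027,  0.00883405],
       [ 0.3608706 , -0.67001977, -0.64872638],
       [-0.29738023,  0.57661855, -0.76097046]]), 't': array([-0.47366012, -0.11515647,  1.23226127])}
side {'camera_matrix': array([[454.40332204,   0.        , 326.76547376],
       [  0.        , 454.40332204, 244.22437944],
       [  0.        ,   0.        ,   1.        ]]), 'R': array([[-0.87681487,  0.48080767,  0.00443425],
       [ 0.43755944,  0.80170159, -0.40720547],
       [-0.19934246, -0.35510356, -0.91332581]]), 't': array([ 0.48757445, -0.1466646 ,  1.15449414])}
wrist {'camera_matrix': array([[358.8031004 ,   0.        , 318.81074875],
       [  0.        , 358.8031004 , 238.08126737],
       [  0.        ,   0.        ,   1.        ]]), 'R': array([[ 2.24711655e-01, -9.74424959e-01, -8.19270217e-04],
       [-9.42063468e-01, -2.17463516e-01,  2.55393896e-01],
       [-2.49040348e-01, -5.66181805e-02, -9.66836743e-01]]), 't': array([-0.52548197, -0.03197976,  0.38827006])}
```

View pics/scene0.png

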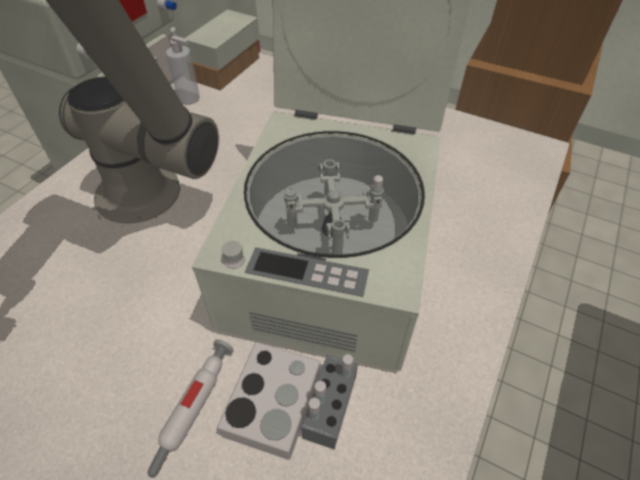

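View pics/side0.png

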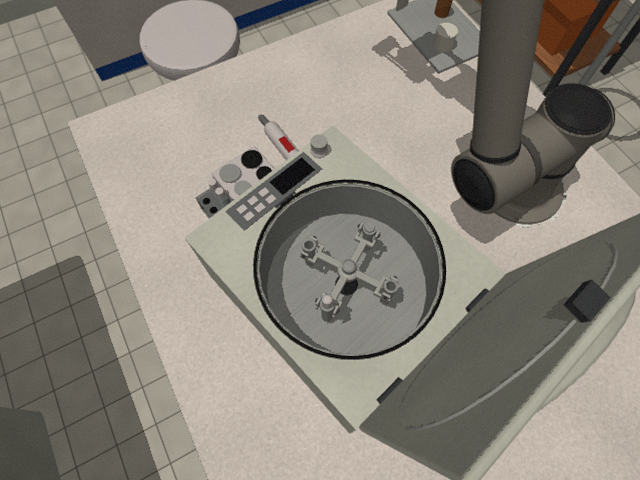

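Run:
```python
import cv2,numpy as np
a=cv2.imread("pics/side0.png")[120:370,220:460];b=cv2.imread("pics/scene0.png")[120:300,220:450]
cv2.imwrite("pics/c1.png",cv2.resize(a,(720,750)[::1],interpolation=cv2.INTER_CUBIC)[:600])
cv2.imwrite("pics/c2.png",cv2.resize(b,None,fx=3,fy=3,interpolation=cv2.INTER_CUBIC))
```

```text
(no output)
```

View pics/c1.png

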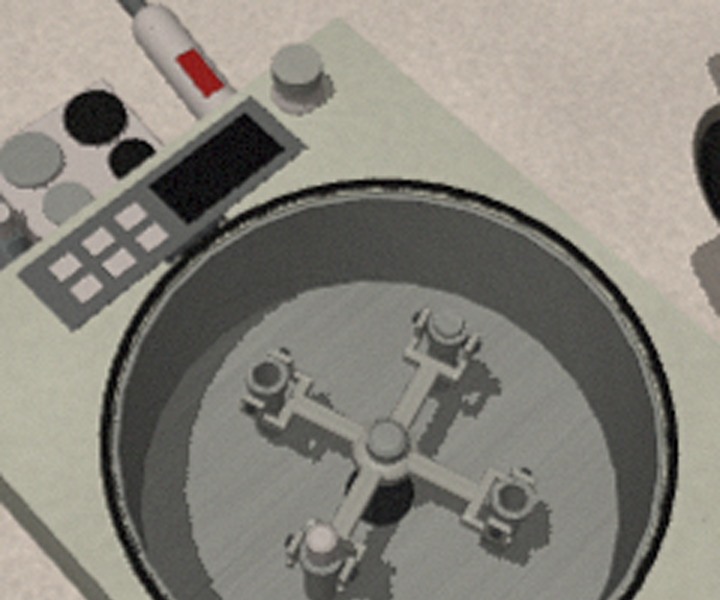

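View pics/c2.png

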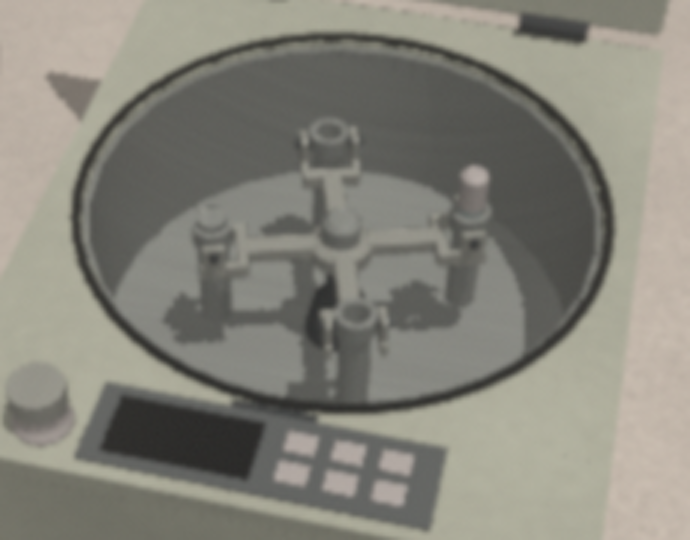

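```bash
cat > h.py <<'E'
import numpy as np
def ray(p,u,v,z):
    K,R,t=p["camera_matrix"],p["R"],np.array(p["t"])
    d=R.T@np.linalg.solve(K,[u,v,1.]);c=-R.T@t
    return (c+d*(z-c[2])/d[2])
def proj(p,X):
    q=p["camera_matrix"]@(p["R"]@np.array(X)+p["t"]);return q[:2]/q[2]
E
python3 - <<'E'
from cell import viewer
from h import *
D={"side":dict(s1=(252,97,.225),s2=(307,147,.225),s3=(76,330,.225),s4=(20,275,.225),nut=(388,437,.211),tube=(322,537,.245),cw=(448,327,.218),e1=(268,377,.212),e2=(514,497,.212)),
"scene":dict(s1=(76,460,.225),s2=(108,383,.225),s3=(447,450,.225),s4=(430,530,.225),nut=(343,222,.211),tube=(475,173,.245),cw=(212,214,.218),e1=(358,314,.212),e2=(330,132,.212))}
for n,d in D.items():
    p=viewer.camera_params(n);P={k:ray(p,220+u/3,120+v/3,z)[:2] for k,(u,v,z) in d.items()}
    for k in P:print(n,k,P[k].round(4),end=' ')
    c=(P['nut']*1+P['tube']+P['cw']+P['e1']+P['e2'])/5
    m=np.mean([P[f's{i}'] for i in range(1,5)],0)
    e=(P['s2']+P['s1']-P['s3']-P['s4'])/2
    print("\ncentre",c,"strip",m,"dist",np.hypot(*(m-c)),"front ang",np.degrees(np.arctan2(*(m-c)[::-1])),"strip axis",np.hypot(*e),np.degrees(np.arctan2(*e[::-1])))
    for k in('tube','cw','e1','e2'):
        v=P[k]-c;print(k,np.hypot(*v).round(4),np.degrees(np.arctan2(v[1],v[0])).round(1))
E
```

```text
side s1 [ 0.4966 -0.2067] side s2 [ 0.483  -0.1537] side s3 [ 0.6742 -0.104 ] side s4 [ 0.6893 -0.1565] side nut [0.5355 0.0472] side tube [0.6071 0.0928] side cw [0.4668 0.0029] side e1 [ 0.5816 -0.0234] side e2 [0.4884 0.1175] 
centre [0.53588741 0.04740113] strip [ 0.58577398 -0.15524   ] dist 0.20869138775199897 front ang -76.16983544801272 strip axis 0.19834882662969752 -165.39786276292463
tube 0.0845 32.5
cw 0.0822 -147.2
e1 0.0843 -57.2
e2 0.0847 124.1
scene s1 [ 0.5012 -0.2074] scene s2 [ 0.4867 -0.1528] scene s3 [ 0.679 -0.104] scene s4 [ 0.6928 -0.1568] scene nut [0.5401 0.043 ] scene tube [0.6091 0.0914] scene cw [0.4652 0.0027] scene e1 [ 0.5851 -0.0255] scene e2 [0.4926 0.1169] 
centre [0.53842432 0.04568383] strip [ 0.5899254  -0.15526057] dist 0.20743917068181902 front ang -75.62479277685809 strip axis 0.1982812313414387 -165.48843369288824
tube 0.0842 32.9
cw 0.0849 -149.6
e1 0.0852 -56.7
e2 0.0847 122.8
```

```bash
cat >> h.py <<'E'
def plan(p0,y0,pts):
    """pts: list of (pos,yaw deg); print rows relative to (p0,y0), tool pointing down"""
    import json
    c,s=np.cos(np.radians(y0)),np.sin(np.radians(y0));o=[]
    for p,y in pts:
        d=np.array(p)-p0
        o.append(dict(x=round(c*d[0]+s*d[1],4),y=round(s*d[0]-c*d[1],4),z=round(-d[2],4),wz=round(y0-y,2),hand=0))
    print(json.dumps(o))
def lin(p0,y0,p1,y1,n):
    p0,p1=np.array(p0),np.array(p1);plan(p0,y0,[(p0+(p1-p0)*k/n,y0+(y1-y0)*k/n) for k in range(1,n+1)])
E
python3 - <<'E'
from h import *
W=[((.1175,-.5115,.226),12.9),((.29,-.44,.37),80),((.44,-.18,.37),150),((.456,.080,.30),212.8)]
for a,b in zip(W,W[1:]):lin(*a,*b,8)
E
```

```text
[{"x": 0.023, "y": -0.0039, "z": -0.018, "wz": -8.39, "hand": 0}, {"x": 0.046, "y": -0.0078, "z": -0.036, "wz": -16.77, "hand": 0}, {"x": 0.069, "y": -0.0117, "z": -0.054, "wz": -25.16, "hand": 0}, {"x": 0.0921, "y": -0.0156, "z": -0.072, "wz": -33.55, "hand": 0}, {"x": 0.1151, "y": -0.0195, "z": -0.09, "wz": -41.94, "hand": 0}, {"x": 0.1381, "y": -0.0234, "z": -0.108, "wz": -50.32, "hand": 0}, {"x": 0.1611, "y": -0.0273, "z": -0.126, "wz": -58.71, "hand": 0}, {"x": 0.1841, "y": -0.0312, "z": -0.144, "wz": -67.1, "hand": 0}]
[{"x": 0.0353, "y": 0.0128, "z": -0.0, "wz": -8.75, "hand": 0}, {"x": 0.0705, "y": 0.0256, "z": -0.0, "wz": -17.5, "hand": 0}, {"x": 0.1058, "y": 0.0385, "z": -0.0, "wz": -26.25, "hand": 0}, {"x": 0.141, "y": 0.0513, "z": -0.0, "wz": -35.0, "hand": 0}, {"x": 0.1763, "y": 0.0641, "z": -0.0, "wz": -43.75, "hand": 0}, {"x": 0.2116, "y": 0.0769, "z": -0.0, "wz": -52.5, "hand": 0}, {"x": 0.2468, "y": 0.0898, "z": -0.0, "wz": -61.25, "hand": 0}, {"x": 0.2821, "y": 0.1026, "z": -0.0, "wz": -70.0, "hand": 0}]
[{"x": 0.0145, "y": 0.0291, "z": 0.0087, "wz": -7.85, "hand": 0}, {"x": 0.029, "y": 0.0583, "z": 0.0175, "wz": -15.7, "hand": 0}, {"x": 0.0436, "y": 0.0874, "z": 0.0262, "wz": -23.55, "hand": 0}, {"x": 0.0581, "y": 0.1166, "z": 0.035, "wz": -31.4, "hand": 0}, {"x": 0.0726, "y": 0.1457, "z": 0.0438, "wz": -39.25, "hand": 0}, {"x": 0.0871, "y": 0.1749, "z": 0.0525, "wz": -47.1, "hand": 0}, {"x": 0.1016, "y": 0.204, "z": 0.0613, "wz": -54.95, "hand": 0}, {"x": 0.1161, "y": 0.2332, "z": 0.07, "wz": -62.8, "hand": 0}]
```

Call:
move_arm(
  deltas=[
    {"x": 0.023, "y": -0.004, "z": -0.018, "wz": -8.4, "hand": 0},
    {"x": 0.046, "y": -0.008, "z": -0.036, "wz": -16.8, "hand": 0},
    {"x": 0.069, "y": -0.012, "z": -0.054, "wz": -25.2, "hand": 0},
    {"x": 0.092, "y": -0.016, "z": -0.072, "wz": -33.6, "hand": 0},
    {"x": 0.115, "y": -0.02, "z": -0.09, "wz": -42, "hand": 0},
    {"x": 0.138, "y": -0.023, "z": -0.108, "wz": -50.4, "hand": 0},
    {"x": 0.161, "y": -0.027, "z": -0.126, "wz": -58.7, "hand": 0},
    {"x": 0.184, "y": -0.031, "z": -0.144, "wz": -67.1, "hand": 0},
  ],
)

```text
schema error: expected keys x, y, z, wx, wy, wz, hand
```

Call:
move_arm(
  deltas=[
    {"x": 0.035, "y": 0.013, "z": 0, "wz": -8.75, "hand": 0},
    {"x": 0.0705, "y": 0.0256, "z": 0, "wz": -17.5, "hand": 0},
    {"x": 0.106, "y": 0.0385, "z": 0, "wz": -26.25, "hand": 0},
    {"x": 0.141, "y": 0.051, "z": 0, "wz": -35, "hand": 0},
    {"x": 0.176, "y": 0.064, "z": 0, "wz": -43.75, "hand": 0},
    {"x": 0.212, "y": 0.077, "z": 0, "wz": -52.5, "hand": 0},
    {"x": 0.247, "y": 0.09, "z": 0, "wz": -61.25, "hand": 0},
    {"x": 0.282, "y": 0.103, "z": 0, "wz": -70, "hand": 0},
  ],
)

```text
schema error: expected keys x, y, z, wx, wy, wz, hand
```

Call:
move_arm(
  deltas=[
    {"x": 0.0145, "y": 0.029, "z": 0.009, "wz": -7.85, "hand": 0},
    {"x": 0.029, "y": 0.058, "z": 0.0175, "wz": -15.7, "hand": 0},
    {"x": 0.0436, "y": 0.087, "z": 0.026, "wz": -23.5, "hand": 0},
    {"x": 0.058, "y": 0.1166, "z": 0.035, "wz": -31.4, "hand": 0},
    {"x": 0.0726, "y": 0.1457, "z": 0.044, "wz": -39.2, "hand": 0},
    {"x": 0.087, "y": 0.175, "z": 0.0525, "wz": -47.1, "hand": 0},
    {"x": 0.1016, "y": 0.204, "z": 0.061, "wz": -55, "hand": 0},
    {"x": 0.116, "y": 0.233, "z": 0.07, "wz": -62.8, "hand": 0},
  ],
)

```text
schema error: expected keys x, y, z, wx, wy, wz, hand
```

Call:
move_arm(
  deltas=[
    {"x": 0.023, "y": -0.004, "z": -0.018, "wx": 0, "wy": 0, "wz": -8.4, "hand": 0},
    {"x": 0.046, "y": -0.008, "z": -0.036, "wx": 0, "wy": 0, "wz": -16.8, "hand": 0},
    {"x": 0.069, "y": -0.012, "z": -0.054, "wx": 0, "wy": 0, "wz": -25.2, "hand": 0},
    {"x": 0.092, "y": -0.016, "z": -0.072, "wx": 0, "wy": 0, "wz": -33.6, "hand": 0},
    {"x": 0.115, "y": -0.02, "z": -0.09, "wx": 0, "wy": 0, "wz": -42, "hand": 0},
    {"x": 0.138, "y": -0.023, "z": -0.108, "wx": 0, "wy": 0, "wz": -50.4, "hand": 0},
    {"x": 0.161, "y": -0.027, "z": -0.126, "wx": 0, "wy": 0, "wz": -58.7, "hand": 0},
    {"x": 0.184, "y": -0.031, "z": -0.144, "wx": 0, "wy": 0, "wz": -67.1, "hand": 0},
  ],
)

```text
time: 1.15
tool_pos: [0.2906, -0.4398, 0.371]
tool_rot: [-3.141, -0.0, 1.402]
contact_force: [0.4, -0.8, -0.0]
opening: 0.0163
```

Call:
move_arm(
  deltas=[
    {"x": 0.035, "y": 0.013, "z": 0, "wx": 0, "wy": 0, "wz": -8.75, "hand": 0},
    {"x": 0.0705, "y": 0.0256, "z": 0, "wx": 0, "wy": 0, "wz": -17.5, "hand": 0},
    {"x": 0.106, "y": 0.0385, "z": 0, "wx": 0, "wy": 0, "wz": -26.25, "hand": 0},
    {"x": 0.141, "y": 0.051, "z": 0, "wx": 0, "wy": 0, "wz": -35, "hand": 0},
    {"x": 0.176, "y": 0.064, "z": 0, "wx": 0, "wy": 0, "wz": -43.75, "hand": 0},
    {"x": 0.212, "y": 0.077, "z": 0, "wx": 0, "wy": 0, "wz": -52.5, "hand": 0},
    {"x": 0.247, "y": 0.09, "z": 0, "wx": 0, "wy": 0, "wz": -61.25, "hand": 0},
    {"x": 0.282, "y": 0.103, "z": 0, "wx": 0, "wy": 0, "wz": -70, "hand": 0},
  ],
)

```text
time: 2.15
tool_pos: [0.4406, -0.1791, 0.3705]
tool_rot: [-3.142, -0.0, 2.624]
contact_force: [0.8, 0.4, 0.0]
opening: 0.0003
```

Call:
move_arm(
  deltas=[
    {"x": 0.0145, "y": 0.029, "z": 0.009, "wx": 0, "wy": 0, "wz": -7.85, "hand": 0},
    {"x": 0.029, "y": 0.058, "z": 0.0175, "wx": 0, "wy": 0, "wz": -15.7, "hand": 0},
    {"x": 0.0436, "y": 0.087, "z": 0.026, "wx": 0, "wy": 0, "wz": -23.5, "hand": 0},
    {"x": 0.058, "y": 0.1166, "z": 0.035, "wx": 0, "wy": 0, "wz": -31.4, "hand": 0},
    {"x": 0.0726, "y": 0.1457, "z": 0.044, "wx": 0, "wy": 0, "wz": -39.2, "hand": 0},
    {"x": 0.087, "y": 0.175, "z": 0.0525, "wx": 0, "wy": 0, "wz": -47.1, "hand": 0},
    {"x": 0.1016, "y": 0.204, "z": 0.061, "wx": 0, "wy": 0, "wz": -55, "hand": 0},
    {"x": 0.116, "y": 0.233, "z": 0.07, "wx": 0, "wy": 0, "wz": -62.8, "hand": 0},
  ],
)

```text
time: 3.15
tool_pos: [0.4559, 0.0805, 0.3002]
tool_rot: [3.142, -0.0, -2.564]
contact_force: [-0.2, -0.2, -0.3]
opening: 0.0002
```

Run:
```python
from cell import monitor, viewer
from h import *
import cv2
s=monitor.observe();print(s['tool_pos'],np.degrees(s['tool_rot']),s['qpos'],s['time'])
cv2.imwrite("pics/w1.png",viewer.read_camera("wrist")[:,:,::-1])
```

```text
[0.45588155 0.08053392 0.30024488] [ 1.79996346e+02 -1.90048724e-02 -1.46901042e+02] [ 9.14780788e-03  1.75518566e-01  1.54607151e+00 -1.26271549e-04
  1.42031643e+00 -2.13931535e+00] 3.15
```

View pics/w1.png

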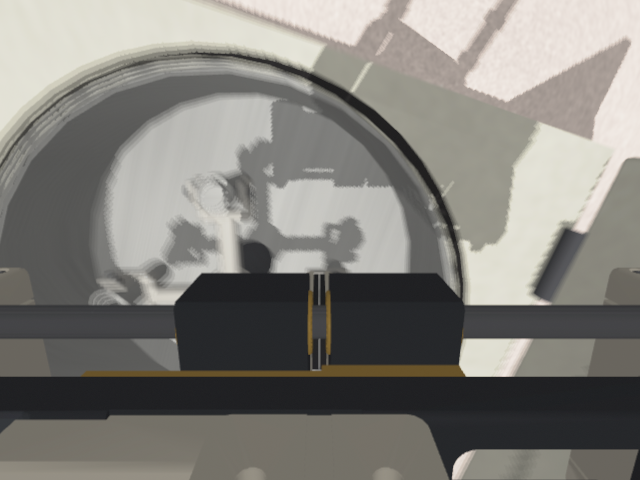

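Call:
move_arm(
  deltas=[
    {"x": 0, "y": 0, "z": 0.027, "wx": 0, "wy": 0, "wz": 0, "hand": 0},
    {"x": 0, "y": 0, "z": 0.054, "wx": 0, "wy": 0, "wz": 0, "hand": 0},
    {"x": 0, "y": 0, "z": 0.081, "wx": 0, "wy": 0, "wz": 0, "hand": 0},
    {"x": 0, "y": 0, "z": 0.1, "wx": 0, "wy": 0, "wz": 0, "hand": 0},
    {"x": 0, "y": 0, "z": 0.108, "wx": 0, "wy": 0, "wz": 0, "hand": 0},
  ],
)

```text
time: 3.82
tool_pos: [0.4554, 0.0793, 0.1916]
tool_rot: [3.14, -0.002, -2.569]
contact_force: [0.1, -0.3, 0.3]
opening: 0.0006
```

Run:
```python
from cell import monitor, viewer
from h import *
import cv2
s=monitor.observe();print(s['tool_pos'],np.degrees(s['tool_rot']),s['time'])
a=viewer.read_camera("side")[:,:,::-1];b=viewer.read_camera("scene")[:,:,::-1]
cv2.imwrite("pics/d1.png",np.hstack([cv2.resize(a[170:370,250:450],None,fx=2,fy=2,interpolation=2),cv2.resize(b[120:320,230:430],None,fx=2,fy=2,interpolation=2)]))
print(proj(viewer.camera_params("side"),s['tool_pos']),proj(viewer.camera_params("scene"),s['tool_pos']))
```

```text
[0.45542103 0.07931796 0.191629  ] [ 1.79937203e+02 -1.09573100e-01 -1.47187711e+02] 3.825
[393.95561771 264.37817298] [305.6685587  176.35301611]
```

View pics/d1.png

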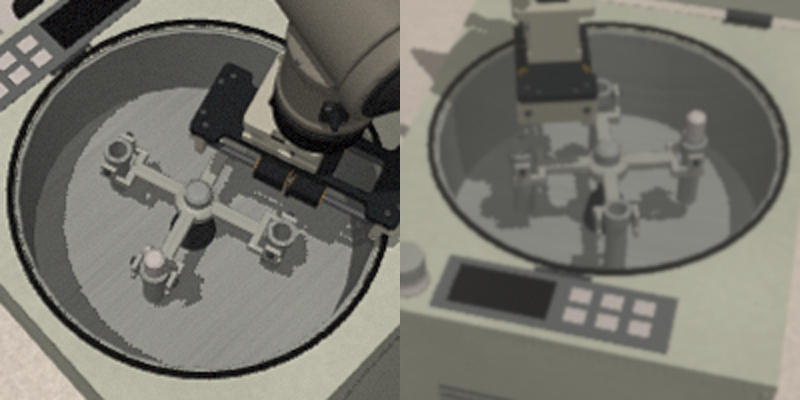

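```bash
cat >> h.py <<'E'
C=np.array([.537,.0465])
def pose(th,off=.0295,r=.072,z=.192):
    a=np.radians(th);u=np.array([np.cos(a),np.sin(a)]);n=np.array([-u[1],u[0]])
    return np.append(C+r*u+off*n,z),th+90
E
python3 - <<'E'
from h import *
S=pose(122.8,.05)
seq=[pose(122.8,.04),pose(122.8,.033)]+[pose(122.8-3.5*k) for k in range(1,29)]
for i in range(0,len(seq),8):plan(*S,seq[i:i+8]);S=seq[min(i+7,len(seq)-1)]
E
```

```text
[{"x": -0.01, "y": 0.0, "z": -0.0, "wz": 0.0, "hand": 0}, {"x": -0.017, "y": 0.0, "z": -0.0, "wz": 0.0, "hand": 0}, {"x": -0.025, "y": 0.0017, "z": -0.0, "wz": 3.5, "hand": 0}, {"x": -0.0295, "y": 0.0031, "z": -0.0, "wz": 7.0, "hand": 0}, {"x": -0.0341, "y": 0.0042, "z": -0.0, "wz": 10.5, "hand": 0}, {"x": -0.0388, "y": 0.005, "z": -0.0, "wz": 14.0, "hand": 0}, {"x": -0.0435, "y": 0.0055, "z": -0.0, "wz": 17.5, "hand": 0}, {"x": -0.0483, "y": 0.0058, "z": -0.0, "wz": 21.0, "hand": 0}]
[{"x": -0.0045, "y": 0.0017, "z": -0.0, "wz": 3.5, "hand": 0}, {"x": -0.009, "y": 0.0031, "z": -0.0, "wz": 7.0, "hand": 0}, {"x": -0.0136, "y": 0.0042, "z": -0.0, "wz": 10.5, "hand": 0}, {"x": -0.0183, "y": 0.005, "z": -0.0, "wz": 14.0, "hand": 0}, {"x": -0.023, "y": 0.0055, "z": -0.0, "wz": 17.5, "hand": 0}, {"x": -0.0278, "y": 0.0058, "z": -0.0, "wz": 21.0, "hand": 0}, {"x": -0.0325, "y": 0.0058, "z": -0.0, "wz": 24.5, "hand": 0}, {"x": -0.0373, "y": 0.0054, "z": -0.0, "wz": 28.0, "hand": 0}]
[{"x": -0.0045, "y": 0.0017, "z": -0.0, "wz": 3.5, "hand": 0}, {"x": -0.009, "y": 0.0031, "z": -0.0, "wz": 7.0, "hand": 0}, {"x": -0.0136, "y": 0.0042, "z": -0.0, "wz": 10.5, "hand": 0}, {"x": -0.0183, "y": 0.005, "z": -0.0, "wz": 14.0, "hand": 0}, {"x": -0.023, "y": 0.0055, "z": -0.0, "wz": 17.5, "hand": 0}, {"x": -0.0278, "y": 0.0058, "z": -0.0, "wz": 21.0, "hand": 0}, {"x": -0.0325, "y": 0.0058, "z": -0.0, "wz": 24.5, "hand": 0}, {"x": -0.0373, "y": 0.0054, "z": -0.0, "wz": 28.0, "hand": 0}]
[{"x": -0.0045, "y": 0.0017, "z": -0.0, "wz": 3.5, "hand": 0}, {"x": -0.009, "y": 0.0031, "z": -0.0, "wz": 7.0, "hand": 0}, {"x": -0.0136, "y": 0.0042, "z": -0.0, "wz": 10.5, "hand": 0}, {"x": -0.0183, "y": 0.005, "z": -0.0, "wz": 14.0, "hand": 0}, {"x": -0.023, "y": 0.0055, "z": -0.0, "wz": 17.5, "hand": 0}, {"x": -0.0278, "y": 0.0058, "z": -0.0, "wz": 21.0, "hand": 0}]
```

Call:
move_arm(
  deltas=[
    {"x": -0.01, "y": 0, "z": 0, "wx": 0, "wy": 0, "wz": 0, "hand": 0},
    {"x": -0.017, "y": 0, "z": 0, "wx": 0, "wy": 0, "wz": 0, "hand": 0},
    {"x": -0.025, "y": 0.0017, "z": 0, "wx": 0, "wy": 0, "wz": 3.5, "hand": 0},
    {"x": -0.0295, "y": 0.0031, "z": 0, "wx": 0, "wy": 0, "wz": 7, "hand": 0},
    {"x": -0.0341, "y": 0.0042, "z": 0, "wx": 0, "wy": 0, "wz": 10.5, "hand": 0},
    {"x": -0.0388, "y": 0.005, "z": 0, "wx": 0, "wy": 0, "wz": 14, "hand": 0},
    {"x": -0.0435, "y": 0.0055, "z": 0, "wx": 0, "wy": 0, "wz": 17.5, "hand": 0},
    {"x": -0.0483, "y": 0.0058, "z": 0, "wx": 0, "wy": 0, "wz": 21, "hand": 0},
  ],
)

```text
time: 4.92
tool_pos: [0.4941, 0.1108, 0.1931]
tool_rot: [-3.141, 0.001, -2.937]
contact_force: [-0.5, -0.4, -0.0]
opening: 0.0003
```

Run:
```python
from cell import monitor, viewer
from h import *
import cv2
s=monitor.observe();print(s['tool_pos'],np.degrees(s['tool_rot']),s['time'],s['contact_force'],s['torque'],pose(101.8))
a=viewer.read_camera("side")[:,:,::-1];b=viewer.read_camera("scene")[:,:,::-1]
cv2.imwrite("pics/d2.png",np.hstack([cv2.resize(a[170:370,250:450],None,fx=2,fy=2,interpolation=2),cv2.resize(b[120:320,230:430],None,fx=2,fy=2,interpolation=2)]))
```

```text
[0.49408092 0.1108366  0.19307757] [-1.79979149e+02  3.10587926e-02 -1.68262880e+02] 4.925 [-0.49423079 -0.43598091 -0.03837787] [ 0.03182037 -0.02921318 -0.02210598] (array([0.4933997 , 0.11094582, 0.192     ]), 191.8)
```

View pics/d2.png

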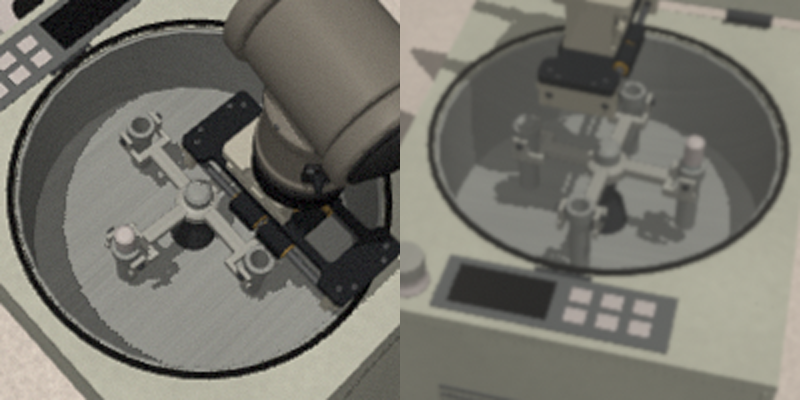

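Call:
move_arm(
  deltas=[
    {"x": -0.0045, "y": 0.0017, "z": 0, "wx": 0, "wy": 0, "wz": 3.5, "hand": 0},
    {"x": -0.009, "y": 0.0031, "z": 0, "wx": 0, "wy": 0, "wz": 7, "hand": 0},
    {"x": -0.0136, "y": 0.0042, "z": 0, "wx": 0, "wy": 0, "wz": 10.5, "hand": 0},
    {"x": -0.0183, "y": 0.005, "z": 0, "wx": 0, "wy": 0, "wz": 14, "hand": 0},
    {"x": -0.023, "y": 0.0055, "z": 0, "wx": 0, "wy": 0, "wz": 17.5, "hand": 0},
    {"x": -0.0278, "y": 0.0058, "z": 0, "wx": 0, "wy": 0, "wz": 21, "hand": 0},
    {"x": -0.0325, "y": 0.0058, "z": 0, "wx": 0, "wy": 0, "wz": 24.5, "hand": 0},
    {"x": -0.0373, "y": 0.0054, "z": 0, "wx": 0, "wy": 0, "wz": 28, "hand": 0},
  ],
)

```text
time: 6.02
tool_pos: [0.529, 0.1236, 0.1929]
tool_rot: [-3.141, -0.0, 2.859]
contact_force: [-0.7, -2.0, 0.2]
opening: 0.0006
```

Call:
move_arm(
  deltas=[
    {"x": -0.0045, "y": 0.0017, "z": 0, "wx": 0, "wy": 0, "wz": 3.5, "hand": 0},
    {"x": -0.009, "y": 0.0031, "z": 0, "wx": 0, "wy": 0, "wz": 7, "hand": 0},
    {"x": -0.0136, "y": 0.0042, "z": 0, "wx": 0, "wy": 0, "wz": 10.5, "hand": 0},
    {"x": -0.0183, "y": 0.005, "z": 0, "wx": 0, "wy": 0, "wz": 14, "hand": 0},
    {"x": -0.023, "y": 0.0055, "z": 0, "wx": 0, "wy": 0, "wz": 17.5, "hand": 0},
    {"x": -0.0278, "y": 0.0058, "z": 0, "wx": 0, "wy": 0, "wz": 21, "hand": 0},
    {"x": -0.0325, "y": 0.0058, "z": 0, "wx": 0, "wy": 0, "wz": 24.5, "hand": 0},
    {"x": -0.0373, "y": 0.0054, "z": 0, "wx": 0, "wy": 0, "wz": 28, "hand": 0},
  ],
)

```text
time: 7.02
tool_pos: [0.5664, 0.1185, 0.1929]
tool_rot: [3.141, -0.0, 2.371]
contact_force: [-0.8, 0.3, 0.7]
opening: 0.0008
```

Call:
move_arm(
  deltas=[
    {"x": -0.0045, "y": 0.0017, "z": 0, "wx": 0, "wy": 0, "wz": 3.5, "hand": 0},
    {"x": -0.009, "y": 0.0031, "z": 0, "wx": 0, "wy": 0, "wz": 7, "hand": 0},
    {"x": -0.0136, "y": 0.0042, "z": 0, "wx": 0, "wy": 0, "wz": 10.5, "hand": 0},
    {"x": -0.0183, "y": 0.005, "z": 0, "wx": 0, "wy": 0, "wz": 14, "hand": 0},
    {"x": -0.0183, "y": 0.005, "z": 0, "wx": 0, "wy": 0, "wz": 14, "hand": 0},
  ],
)

```text
time: 7.65
tool_pos: [0.5831, 0.1091, 0.1928]
tool_rot: [3.141, 0.0, 2.128]
contact_force: [0.4, 0.1, -0.8]
opening: 0.0002
```

Run:
```python
from cell import monitor, viewer
from h import *
import cv2
s=monitor.observe();print(s['tool_pos'],np.degrees(s['tool_rot']),s['time'],s['contact_force'],s['torque'],s['qpos'],pose(31.8))
a=viewer.read_camera("side")[:,:,::-1];b=viewer.read_camera("scene")[:,:,::-1]
f=lambda i:cv2.resize(i,(400,540),interpolation=2)
cv2.imwrite("pics/d3.png",np.hstack([f(a[185:320,280:380]),f(b[150:285,280:380])]))
```

```text
[0.58314928 0.10905182 0.19275877] [1.79987551e+02 1.55632887e-02 1.21922377e+02] 7.65 [ 0.36978116  0.08366167 -0.814554  ] [-0.01955251 -0.14378029 -0.00441904] [ 5.58030471e-02  4.93666701e-01  1.38062332e+00 -1.40194893e-04
  1.26698155e+00 -5.01305651e-01] (array([0.58264708, 0.10951265, 0.192     ]), 121.8)
```

View pics/d3.png

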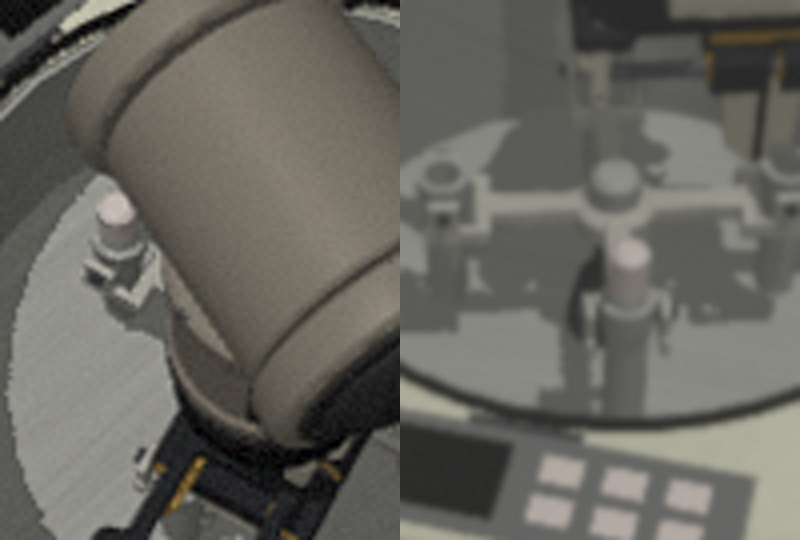

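Run:
```python
from cell import viewer
from h import *
c={"side":(.5359,.0474),"scene":(.5384,.0457)}
def A(n,u,v,z):
    P=ray(viewer.camera_params(n),u,v,z)[:2];d=P-c[n];print(n,P,np.hypot(*d),np.degrees(np.arctan2(d[1],d[0])))
A("side",309,237,.245);A("scene",337.25,213.25,.245);A("scene",290,193,.212)
```

```text
side [ 0.58005361 -0.02554713] 0.08526913224328322 -58.81422397822492
scene [ 0.5817621 -0.029932 ] 0.0871806820414027 -60.17305690184671
scene [0.46303542 0.00328573] 0.08647999857383452 -150.62971992553682
```

Call:
move_arm(
  deltas=[
    {"x": -0.0045, "y": 0.0017, "z": 0, "wx": 0, "wy": 0, "wz": 3.5, "hand": 0},
    {"x": -0.009, "y": 0.0031, "z": 0, "wx": 0, "wy": 0, "wz": 7, "hand": 0},
    {"x": -0.0136, "y": 0.0042, "z": 0, "wx": 0, "wy": 0, "wz": 10.5, "hand": 0},
    {"x": -0.0169, "y": 0.0048, "z": 0, "wx": 0, "wy": 0, "wz": 13, "hand": 0},
    {"x": -0.0169, "y": 0.0048, "z": 0, "wx": 0, "wy": 0, "wz": 13, "hand": 0},
  ],
)

```text
time: 8.38
tool_pos: [0.5958, 0.0972, 0.1927]
tool_rot: [3.142, 0.0, 1.901]
contact_force: [-0.7, -0.6, 0.7]
opening: 0.0001
```

Run:
```python
from cell import monitor, viewer
from h import *
import cv2
s=monitor.observe();print(s['tool_pos'],np.degrees(s['tool_rot']),s['time'],s['contact_force'],pose(18.8))
a=viewer.read_camera("side")[:,:,::-1];b=viewer.read_camera("scene")[:,:,::-1]
f=lambda i:cv2.resize(i,(400,600),interpolation=2)
cv2.imwrite("pics/d4.png",np.hstack([f(a[180:300,270:350]),f(b[170:290,280:360])]))
```

```text
[0.59581781 0.09724582 0.19272671] [1.79999822e+02 1.03217078e-02 1.08921317e+02] 8.375 [-0.69858424 -0.64903857  0.68318889] (array([0.59565191, 0.09762928, 0.192     ]), 108.8)
```

View pics/d4.png

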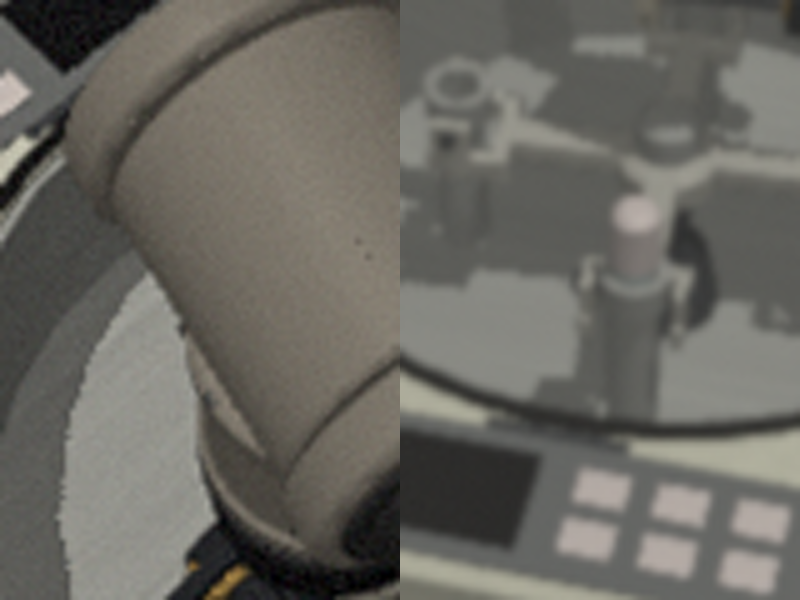

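Run:
```python
from cell import viewer
from h import *
c={"side":(.5359,.0474),"scene":(.5384,.0457)}
def A(n,u,v,z):
    P=ray(viewer.camera_params(n),u,v,z)[:2];d=P-c[n];print(n,P,np.hypot(*d),np.degrees(np.arctan2(d[1],d[0])))
A("scene",327.4,213.2,.245);A("scene",280+58/5,170+84/5,.212)
```

```text
scene [ 0.56619614 -0.03819264] 0.0883776001726789 -71.6684227580488
scene [0.45697304 0.01993057] 0.08540733933531773 -162.43882878876232
```

Call:
move_arm(
  deltas=[
    {"x": 0.015, "y": 0, "z": 0, "wx": 0, "wy": 0, "wz": 0, "hand": 0},
    {"x": 0.015, "y": 0, "z": -0.05, "wx": 0, "wy": 0, "wz": 0, "hand": 0},
    {"x": 0.015, "y": 0, "z": -0.1, "wx": 0, "wy": 0, "wz": 0, "hand": 0},
    {"x": 0.02, "y": -0.03, "z": -0.11, "wx": 0, "wy": 0, "wz": 0, "hand": 0},
    {"x": 0.03, "y": -0.08, "z": -0.11, "wx": 0, "wy": 0, "wz": 0, "hand": 0},
    {"x": 0.04, "y": -0.13, "z": -0.11, "wx": 0, "wy": 0, "wz": 0, "hand": 0},
    {"x": 0.04, "y": -0.14, "z": -0.11, "wx": 0, "wy": 0, "wz": 0, "hand": 0},
  ],
)

```text
time: 9.35
tool_pos: [0.4476, 0.0907, 0.3033]
tool_rot: [3.141, -0.0, 1.901]
contact_force: [0.5, 0.1, 0.5]
opening: 0.0003
```

Run:
```python
from cell import monitor, viewer
from h import *
import cv2
s=monitor.observe();print(s['tool_pos'],np.degrees(s['tool_rot']),s['time'])
a=viewer.read_camera("side")[:,:,::-1];b=viewer.read_camera("scene")[:,:,::-1]
cv2.imwrite("pics/side5.png",a);cv2.imwrite("pics/scene5.png",b)
f=lambda i:cv2.resize(i,(400,540),interpolation=2)
cv2.imwrite("pics/d5.png",np.hstack([f(a[185:320,290:390]),f(b[150:285,280:380])]))
```

```text
[0.44756603 0.09069423 0.30330736] [ 1.79985141e+02 -5.14732996e-03  1.08929892e+02] 9.35
```

View pics/d5.png

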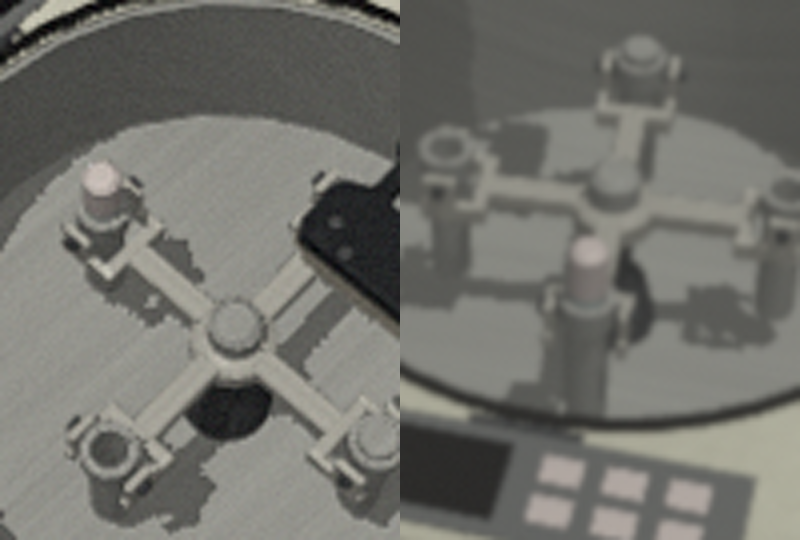

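Run:
```python
from cell import viewer
from h import *
c={"side":(.5359,.0474),"scene":(.5384,.0457)}
def A(n,o,k,u,v,z,off):
    P=ray(viewer.camera_params(n),o[0]+u/4,o[1]+v/4,z)[:2];d=P-c[n];print(n,k,P.round(4),np.hypot(*d).round(4),((np.degrees(np.arctan2(d[1],d[0]))-off+180)%360-180).round(2));return P
o=(290,185);t=A("side",o,"tube",100,180,.245,0);w=A("side",o,"cw",375,437,.218,180);A("side",o,"e-",107,449,.212,90);A("side",o,"nut",239,318,.211,0)
d=t-w;print(np.degrees(np.arctan2(d[1],d[0])),(t+w)/2)
o=(280,150);t=A("scene",o,"tube",190,250,.245,0);w=A("scene",o,"cw",242,48,.218,180);l=A("scene",o,"sl",47,148,.212,-90);r=A("scene",o,"sr",388,187,.212,90);A("scene",o,"nut",214,175,.211,0)
d=t-w;print(np.degrees(np.arctan2(d[1],d[0])),(t+w)/2);d=r-l;print(np.degrees(np.arctan2(d[1],d[0]))-90,(r+l)/2)
```

```text
side tube [ 0.5639 -0.0328] 0.0849 -70.78
side cw [0.5106 0.1261] 0.0826 -72.18
side e- [0.6171 0.0721] 0.0848 -73.1
side nut [0.5337 0.0455] 0.0029 -139.75
-71.46844732587728 [0.53723465 0.04664218]
scene tube [ 0.5656 -0.0366] 0.0866 -71.73
scene cw [0.5119 0.1265] 0.0851 -71.82
scene sl [0.4575 0.0196] 0.085 -72.1
scene sr [0.6171 0.0747] 0.0839 -69.76
scene nut [0.5384 0.0428] 0.0029 -90.17
-71.77734130374913 [0.53870908 0.04498415]
-70.93585402399509 [0.5373     0.04714682]
```

Run:
```python
from cell import viewer
from h import *
import cv2
for n in("side","scene"):
    p=viewer.camera_params(n);im=cv2.imread(f"pics/{n}0.png")
    # plan view of z=.225, 0.5 mm/px, x .43.. .75, y -.25..-.06
    M=p["camera_matrix"]@np.c_[p["R"][:,0],p["R"][:,1],p["R"][:,2]*.225+p["t"]]
    H=M@np.array([[.0005,0,.43],[0,.0005,-.25],[0,0,1]])
    w=cv2.warpPerspective(im,np.linalg.inv(H),(640,380))
    cen=np.array([.588,-.1553]) ; g=cv2.cvtColor(w,6)
    m=((g<125)*255).astype(np.uint8)
    yy,xx=np.mgrid[:380,:640];X=.43+xx*.0005-cen[0];Y=-.25+yy*.0005-cen[1]
    a=np.radians(14.4);L=X*np.cos(a)+Y*np.sin(a);T=-X*np.sin(a)+Y*np.cos(a)
    m[(abs(L)>.115)|(abs(T)>.031)]=0
    m=cv2.morphologyEx(m,3,np.ones((51,51)));m=cv2.morphologyEx(m,2,np.ones((61,61)))
    k=max(cv2.findContours(m,0,2)[0],key=cv2.contourArea);r=cv2.minAreaRect(k)
    c=np.array(r[0])*.0005+[.43,-.25];print(n,c,np.array(r[1])*.0005,r[2])
    for q in((.537,.0465),{"side":(.5365,.047),"scene":(.5383,.046)}[n]):
        d=c-q;print(np.hypot(*d),np.degrees(np.arctan2(d[1],d[0])))
```

```text
side [ 0.58641388 -0.15538358] [0.20091925 0.06137848] 14.414605140686035
0.2078429998569439 -76.24644379269513
0.20844785931257956 -76.1456245164085
scene [ 0.58388097 -0.15462854] [0.2066812  0.05864509] 14.40002155303955
0.20652001018987656 -76.87922353168597
0.20574118585422485 -77.20019546281793
```

Call:
move_arm(
  deltas=[
    {"x": -0.01, "y": 0.05, "z": 0, "wx": 0, "wy": 0, "wz": 0, "hand": 0},
    {"x": -0.02, "y": 0.1, "z": 0, "wx": 0, "wy": 0, "wz": 0, "hand": 0},
    {"x": -0.025, "y": 0.14, "z": 0, "wx": 0, "wy": 0, "wz": 0, "hand": 0},
    {"x": -0.025, "y": 0.14, "z": 0.05, "wx": 0, "wy": 0, "wz": 0, "hand": 0},
    {"x": -0.025, "y": 0.14, "z": 0.1, "wx": 0, "wy": 0, "wz": 0, "hand": 0},
    {"x": -0.025, "y": 0.14, "z": 0.11, "wx": 0, "wy": 0, "wz": 0, "hand": 0},
    {"x": -0.033, "y": 0.14, "z": 0.11, "wx": 0, "wy": 0, "wz": 0, "hand": 0},
  ],
)

```text
time: 10.32
tool_pos: [0.5945, 0.1043, 0.1931]
tool_rot: [3.141, 0.0, 1.901]
contact_force: [0.4, -0.9, -0.2]
opening: 0.0007
```

Run:
```python
from cell import monitor
from h import *
s=monitor.observe();print(s['tool_pos'],np.degrees(s['tool_rot']),s['time'],s['contact_force'])
plan(*pose(18.8,.0365),[pose(18.8,.0295),pose(17.5),pose(16),pose(14.5)])
print(pose(18.8,.0365))
```

```text
[0.59448153 0.10427477 0.19307069] [1.79978493e+02 3.78246496e-03 1.08896327e+02] 10.325 [ 0.37133417 -0.882147   -0.2056237 ]
[{"x": -0.007, "y": 0.0, "z": -0.0, "wz": 0.0, "hand": 0}, {"x": -0.0086, "y": 0.0007, "z": -0.0, "wz": 1.3, "hand": 0}, {"x": -0.0106, "y": 0.0014, "z": -0.0, "wz": 2.8, "hand": 0}, {"x": -0.0125, "y": 0.002, "z": -0.0, "wz": 4.3, "hand": 0}]
(array([0.59339605, 0.10425583, 0.192     ]), 108.8)
```

Push the last 4.3°, hold one row, then retract the same way and look.

Call:
move_arm(
  deltas=[
    {"x": -0.0055, "y": 0, "z": 0, "wx": 0, "wy": 0, "wz": 0, "hand": 0},
    {"x": -0.0072, "y": 0, "z": 0, "wx": 0, "wy": 0, "wz": 0, "hand": 0},
    {"x": -0.0088, "y": 0.0007, "z": 0, "wx": 0, "wy": 0, "wz": 1.3, "hand": 0},
    {"x": -0.0107, "y": 0.0014, "z": 0, "wx": 0, "wy": 0, "wz": 2.8, "hand": 0},
    {"x": -0.0126, "y": 0.002, "z": 0, "wx": 0, "wy": 0, "wz": 4.3, "hand": 0},
    {"x": -0.0126, "y": 0.002, "z": 0, "wx": 0, "wy": 0, "wz": 4.3, "hand": 0},
  ],
)

```text
time: 11.08
tool_pos: [0.5996, 0.0924, 0.1926]
tool_rot: [-3.141, 0.0, 1.824]
contact_force: [0.3, -0.4, 0.3]
opening: 0.0
```

Call:
move_arm(
  deltas=[
    {"x": 0.015, "y": 0, "z": 0, "wx": 0, "wy": 0, "wz": 0, "hand": 0},
    {"x": 0.015, "y": 0, "z": -0.05, "wx": 0, "wy": 0, "wz": 0, "hand": 0},
    {"x": 0.015, "y": 0, "z": -0.1, "wx": 0, "wy": 0, "wz": 0, "hand": 0},
    {"x": 0.02, "y": -0.03, "z": -0.12, "wx": 0, "wy": 0, "wz": 0, "hand": 0},
    {"x": 0.025, "y": -0.08, "z": -0.13, "wx": 0, "wy": 0, "wz": 0, "hand": 0},
    {"x": 0.025, "y": -0.13, "z": -0.14, "wx": 0, "wy": 0, "wz": 0, "hand": 0},
    {"x": 0.025, "y": -0.16, "z": -0.15, "wx": 0, "wy": 0, "wz": 0, "hand": 0},
    {"x": 0.025, "y": -0.16, "z": -0.15, "wx": 0, "wy": 0, "wz": 0, "hand": 0},
  ],
)

```text
time: 12.08
tool_pos: [0.4371, 0.0772, 0.3442]
tool_rot: [3.139, 0.001, 1.825]
contact_force: [0.5, 0.4, 0.2]
opening: 0.0003
```

Run:
```python
from cell import monitor, viewer
from h import *
import cv2
s=monitor.observe();print(s['tool_pos'],np.degrees(s['tool_rot']),s['time'])
a=viewer.read_camera("side")[:,:,::-1];b=viewer.read_camera("scene")[:,:,::-1]
cv2.imwrite("pics/side6.png",a);cv2.imwrite("pics/scene6.png",b)
f=lambda i:cv2.resize(i,(400,540),interpolation=2)
cv2.imwrite("pics/d6.png",np.hstack([f(a[185:320,290:390]),f(b[150:285,280:380])]))
```

```text
[0.43708059 0.07716702 0.34418812] [1.79837253e+02 3.88398111e-02 1.04558789e+02] 12.075
```

View pics/d6.png

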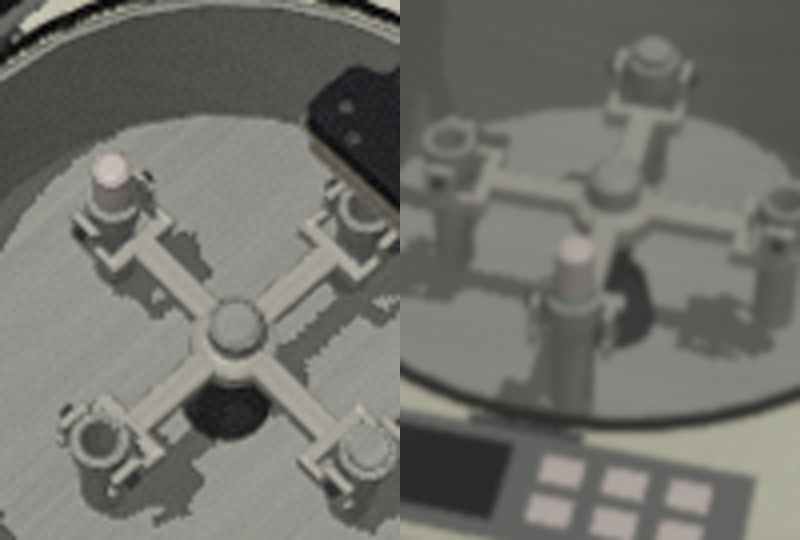

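Run:
```python
from cell import viewer
from h import *
c={"side":(.5365,.047),"scene":(.5383,.0455)}
def A(n,o,k,u,v,z,off):
    P=ray(viewer.camera_params(n),o[0]+u/4,o[1]+v/4,z)[:2];d=P-c[n];print(n,k,P.round(4),np.hypot(*d).round(4),((np.degrees(np.arctan2(d[1],d[0]))-off+180)%360-180).round(2));return P
ang=lambda d:np.degrees(np.arctan2(d[1],d[0]))
o=(290,185);t=A("side",o,"tube",111,168,.245,0);w=A("side",o,"cw",367,450,.218,180);A("side",o,"e-",97,440,.212,90);print(ang(t-w),(t+w)/2)
o=(280,150);t=A("scene",o,"tube",174,247,.245,0);w=A("scene",o,"cw",254,47,.218,180);l=A("scene",o,"sl",48,138,.212,-90);r=A("scene",o,"sr",386,200,.212,90)
print(ang(t-w),(t+w)/2,ang(r-l)-90,(r+l)/2)
```

```text
side tube [ 0.5566 -0.0357] 0.0851 -76.38
side cw [0.5169 0.1295] 0.0848 -76.63
side e- [0.619  0.0662] 0.0847 -76.89
-76.50241039488549 [0.53672477 0.04687116]
scene tube [ 0.5584 -0.0383] 0.0862 -76.52
scene cw [0.517  0.1302] 0.0874 -75.86
scene sl [0.4543 0.026 ] 0.0862 -76.94
scene sr [0.6198 0.0661] 0.0841 -75.84
-76.18750921935352 [0.537677   0.04593147] -76.39802973879503 [0.53707327 0.0460423 ]
```

```bash
python3 -c "
from cell import robot,monitor
print(robot.hand_in(),monitor.observe()['time'])"
```

```text
the job is handed in; nothing more can be done
the job is handed in; nothing more can be done
```

The sample tube's sleeve now stands at the front of the centrifuge, in line with the control strip to within about 1°. I handed the job in shortly after 12 s of robot time.

**What I did:** I closed the gripper and pushed the side of an empty arm's yoke clockwise, turning the rotor about 109° at roughly 30°/s. I stopped about 4° short and lifted away to measure. Then I pushed the last few degrees and pulled clear, with the fingertips at 0.34 m and touching nothing.

**Last checks:**
- **Rotor angle:** the sample arm stands at about -76.4° in world angle (-76.2° to -76.5° across the two cameras).
- **Front direction:** the two cameras' estimates ran from about -75.4° to -76.2°. This leaves an error of at most about 1°, or 1.5 mm at the sleeve. One rougher image fit of the strip gave -77°; I discounted it because its mask looked biased.
- **Contact:** no reading at the end of a move showed more than about 2 N on the tool. The tube and counterweight looked seated in the last picture.
- **Not checked:** I did not compare the bystander items (foam block, handpiece, tube rack, jar) before and after. The planned path kept well clear of them.

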